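# Hold an end block in the corner of the drilling jig

### The job

The long round-ended maple block is to be drilled next: pick it up and set it flat on the plywood drilling jig, square end towards the short stop, then press it into the corner so that its side bears along the long fence and its square end bears on the stop at the same time. Finish while still holding it pressed firmly against both, without letting go; leave the shorter block, the cork block and the little brass plane where they are.

Things in the scene. Friction and masses are not known exactly. Their poses are not given: they have to be found in the camera images.
- end_block_center (a point): Centre (half-way up and along) of the block to be drilled: loose pale maple, 90 long x 44 wide x 52 mm high, 0.1 to 0.2 kg, standing on the bench; from above one end is square, the other half-round (radius 22), a dark dot on top near the round end. The longer of the two such blocks. y axis: along it to the square end; x: across its 44 mm width, flat sides; z up.
- end_block_square_end (a point): Centre of the square end face of that block, half-way up: 45 mm from its centre along its y. Same axes. When the block is seated this point lies at x = -22, y = 0, z = 26 mm in the frame of jig_corner.
- jig_corner (a point): Inner corner of the fixed drilling jig, at its board's top: where fence and stop faces would meet (both end 8 mm short, a dust gap). Board: plywood, 170 (x) x 200 (y) x 12 mm high, its centre 50 mm to -x and 60 mm to -y of here. x points square into the long fence, y square into the end stop, z up; the free bed is at negative x and y. It does not move.
- long_fence: Hardwood fence screwed on the far (+x) side of the jig: 24 thick (x), 140 long (y), 18 mm high above the board. Origin at the middle of its underside, on the board's top; its inner face is 12 mm to -x of the origin. Axes as jig_corner. Its top is 30 mm above the bench: a finger on the block's fence side must stay above it.
- end_stop: Shorter hardwood stop on the left (+y) side of the jig, square to the fence: 75 long (x), 24 thick (y), 18 mm high above the board. Origin at the middle of its underside; its inner face is 12 mm to -y of the origin. Same axes as jig_corner.
- spare_block_center (a point): Centre of the shorter block, not to be used: same wood, width, height and shape, only 60 mm long. Loose. Axes as for the long block.
- cork_block_center (a point): Centre of the cork sanding block, 46 x 90 x 27 mm high, square at both ends. Loose, leave alone.
- small_plane_center (a point): Centre of a little brass finger plane, 23 x 48 x 25 mm high. Loose, leave alone.
Not all that is in view belongs to the job. What is shaped like the part that bears end_block_center but orange is not meant.

How it is judged:
By the outcome, as a careful person would: the job done as asked, in the order asked, and still so for the second after the job is handed in, while the arm keeps its last pose, push and grip.
It also fails if it takes over 42 s, if anything falls off the work surface, if the arm or the gripper's body presses on something with over 40 N, if the wrist force passes 120 N, or if a joint passes its speed limit or range.

### The arm

A 6-joint arm with a two-finger parallel gripper is mounted at the origin on a cart in front of the work surface, level with it; the furniture and walls round the work are solid. World frame = base frame: x ahead of the robot, y to its left, z up, the work surface at z = 0. Lengths are in m, angles in rad, forces in N, time in s.
With the tool pointing down it reaches from about 0.35 to 0.95 m from the base axis. Payload 17.4 kg.
Tool frame: the origin (TCP) lies midway between the tips of the shut fingers; the grasp point (between the pads) lies 19 mm behind it (bot.grip_depth is the distance from the TCP to the grasp point, in m); z points along the fingers, y is the line along which they close (so a half turn about z gives the same grasp; the last joint's range is limited). The gripper opens to 93 mm and grips with 3 to 60 N. Pads are 15 mm wide; open, the fingers measure 128 mm over their backs; the gripper's body (75 mm by 188 mm) begins 65 mm behind the grasp point.
Start: joints at [-0.038, 0.116, 1.442, -0, 1.584, -0.038], TCP at [0.675, -0, 0.191] pointing down, gripper open.
Joint ranges: [-2.83, 2.83], [-0.83, 2.19], [0.07, 2.5], [-1.14, 4.28], [0.01, 3], [-2.97, 2.97]. Speed limits (rad/s): [1.89, 1.89, 2.22, 3.14, 3.14, 3.14].

### API

Orientations are given as a rotation vector (axis times angle).
In Python, from station import bot, vision gives the robot as it stands.
- The arm moves only by the shell command python3 -m jog 'ROWS'. ROWS is JSON, a list of rows, each an object of numbers: "rx", "ry", "rz": the turn, a rotation vector about the tool's x, y, z in degrees; "dx", "dy", "dz": the shift along the tool's x, y, z in cm; "gripper": the opening in per cent of the stroke, from 0 (shut) to 100 (fully open). In form: [{"rx": .., "ry": .., "rz": .., "dx": .., "dy": .., "dz": .., "gripper": ..}, ...]. A call has 1 to 10 rows; each row is the pose to reach, as a shift and turn from the pose commanded when the call began, along the tool's axes at that moment; what a row does not reach only later rows make up. A row lasts 1/8 s, in which the tool goes at most 62.5 mm and 10.7 degrees, less where a joint would pass 70% of its speed; a pose out of reach is approached as far as the arm can. A call with a gripper value outside its range is refused whole. The fingers move at their own pace and stop on an object; the grip force is fixed at half the most. Time passes only in rows, so rows that repeat a pose let the fingers close. It gives the time, the measured TCP pose, the force, the opening and the grip force at its end, in the units of the state.
- bot.state(): the state, without advancing time (a new reading comes with each control period).
- vision.snapshot(name): name is "scene" or "side" or "wrist"; returns the picture (420x560x3 uint8, blue, green, red); there is no depth.
- vision.camera_info(name): a dict with "vertical_fov" (degrees; the focal length in pixels is half the picture's height over the tangent of half this angle, whatever the lens; pixels are square), "cx", "cy" (the principal point, pixels), "extrinsics" (4x4, takes a point from camera to world coordinates). Camera axes: x right, y up, looking along -z (the intrinsics and any distortion apply to the point x, -y, -z); pixel columns grow to the right and rows downward; lengths in m; the calibration is good to about 2 mm. A picture is of the moment at which its call begins: read the wrist's pose just before it. camera_info takes no time and is no camera call; for the wrist camera it gives the pose at the moment of the call.
- bot.hand_in(): hands the job in; it is judged then, once.
Trained networks look in the newest picture that a camera, given by its name, has taken for a name from the list of things; names that differ only in an ending like _2 or _b are one class to them, and where a whole thing is asked for, a point or a joint stands for the part that bears it (a point fixed in the world has none). Each returns a list of dicts, best first, with "confidence" (0 to 1); they miss things now and then, are a little off and sometimes report something else, mostly with a low value. They report only what shows in the picture. A call takes as long as a camera call. They do not tell look-alikes from the thing itself.
- vision.boxes_of(query, camera): "extent" ([centre column, centre row, width, height] in pixels, round what is visible of it).
The state is a dict: "time_s": time; "qpos": joint angles; "joint_vel": joint speeds; "tau": joint torques, N m; "tool_pos": TCP position; "tool_rot": TCP orientation; "force": force on the tool from outside, world axes, zero at the start; "ft_torque": the same for the moment, N m; "finger_gap": finger opening in m; "grasp_force": force on a finger pad.
Only numpy, scipy, OpenCV 4.12 (cv2) and the standard library are available. Lean on these libraries where they do the work, as an engineer would, in place of code of your own. Each camera call takes 0.05 s, during which the arm holds its last target. There are 200 camera calls.

## Working session

There is one attempt and no reset: what is moved stays moved. The work goes in short steps, Python scripts to look and compute and a shell command to move; the robot and the scene stay as the last step left them, time stands still between calls to the robot, and variables do not carry over. Pictures are saved under pics/ and viewed, at most 10 in all, crops included, and the job is handed in when it is done.

```bash
mkdir -p pics
python3 - <<'E'
from station import bot, vision
import cv2
s=bot.state();print({k:s[k] for k in('time_s','tool_pos','tool_rot','force','finger_gap')})
for n in("scene","wrist","side"):
    i=vision.camera_info(n);print(n,i)
    cv2.imwrite(f'pics/{n}0.png',vision.snapshot(n))
    for q in("end_block_center","jig_corner","long_fence","end_stop","spare_block_center","cork_block_center"):
        try:print(q,[(d['extent'],round(d['confidence'],2)) for d in vision.boxes_of(q,n)][:3])
        except Exception as e:print(q,e)
E
```

```text
{'time_s': 0.0, 'tool_pos': array([6.74738067e-01, 7.50758316e-06, 1.90076688e-01]), 'tool_rot': array([-2.22078197e+00, -2.22084920e+00,  1.29872029e-03]), 'force': array([ 0.12150695,  1.07039475, -0.22753179]), 'finger_gap': 0.09311314090974973}
scene {'vertical_fov': 51.50265507784706, 'cx': 277.26113178472576, 'cy': 207.15479479771406, 'extrinsics': array([[ 0.60125535,  0.40997424, -0.6858667 , -0.20972215],
       [-0.79904099,  0.31390477, -0.51283261, -0.58018996],
       [ 0.00504867,  0.85637896,  0.51632315,  0.60205371],
       [ 0.        ,  0.        ,  0.        ,  1.        ]])}
end_block_center [([398.6, 246.1, 40.2, 31.5], 0.73), ([289.9, 207.1, 32.5, 35.0], 0.64), ([364.5, 274.3, 42.8, 42.4], 0.6)]
jig_corner [([230.6, 195.6, 94.5, 48.0], 0.55)]
long_fence [([251.3, 185.1, 36.8, 18.1], 0.55), ([366.2, 275.3, 47.0, 44.2], 0.32)]
end_stop [([214.7, 181.4, 27.7, 17.2], 0.68)]
spare_block_center [([215.1, 181.8, 23.2, 18.2], 0.75), ([350.4, 216.1, 30.5, 25.4], 0.71)]
cork_block_center [([288.5, 241.9, 44.3, 27.8], 0.78), ([214.0, 183.4, 24.0, 20.2], 0.73)]
wrist {'ver
[... 917 characters left out ...]
97748599599, 'cx': 280.9671396626119, 'cy': 206.25334411094775, 'extrinsics': array([[ 0.95112867,  0.14377055, -0.27328427,  0.23440449],
       [-0.30872625,  0.46138814, -0.83175062, -0.8551067 ],
       [ 0.00650888,  0.87547188,  0.48322523,  0.53972423],
       [ 0.        ,  0.        ,  0.        ,  1.        ]])}
end_block_center [([304.0, 302.9, 37.8, 57.3], 0.9), ([313.1, 214.8, 25.1, 38.9], 0.79), ([377.6, 286.1, 56.0, 44.5], 0.63)]
jig_corner [([279.4, 189.9, 72.5, 44.8], 0.85)]
long_fence [([302.0, 184.4, 22.0, 21.8], 0.61)]
end_stop [([277.1, 175.4, 27.5, 7.6], 0.61)]
spare_block_center [([363.1, 242.3, 32.3, 35.3], 0.76)]
cork_block_center [([275.2, 244.3, 43.0, 33.6], 0.63)]
```

Run:
```python
import cv2
a=cv2.imread('pics/scene0.png')[140:340,150:450];cv2.imwrite('pics/scene0c.png',cv2.resize(a,None,fx=2.6,fy=2.6,interpolation=cv2.INTER_CUBIC))
```

```text
(no output)
```

View pics/wrist0.png

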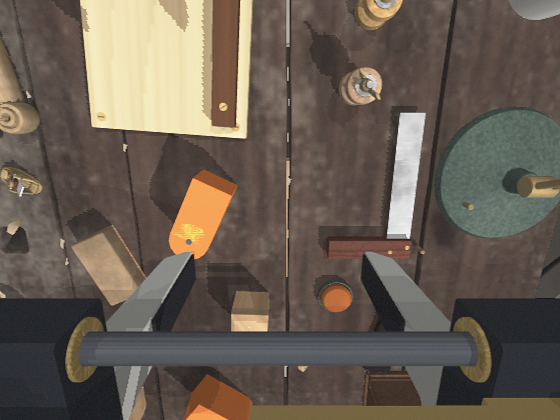

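View pics/scene0c.png

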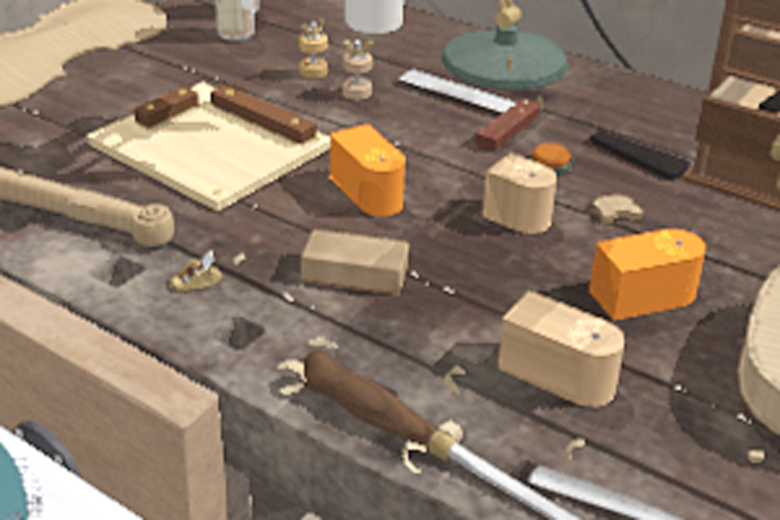

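The wrist picture shows the jig at the upper left (fence at column 227, stop out of the frame). In the scene picture there are four candidate blocks:
- Orange at about (292,207): wrong colour.
- Orange at about (399,246): wrong colour.
- Short pale at about (350,214): the 60 mm spare.
- Long pale at about (365,274), dot at (379,269): long, pale maple, rounded at the dotted end, so this is the one. The enlarged crop confirms it.

```bash
cat > h.py <<'E'
import numpy as np
from station import bot, vision
def ray(i,p,z):
    f=210/np.tan(np.radians(i['vertical_fov']/2));E=np.array(i['extrinsics'])
    d=E[:3,:3]@np.array([(p[0]-i['cx'])/f,-(p[1]-i['cy'])/f,-1]);o=E[:3,3]
    return o+d*(z-o[2])/d[2]
def proj(i,P):
    f=210/np.tan(np.radians(i['vertical_fov']/2));E=np.array(i['extrinsics'])
    c=E[:3,:3].T@(np.array(P)-E[:3,3]);return np.array([i['cx']-f*c[0]/c[2],i['cy']+f*c[1]/c[2]])
E
python3 - <<'E'
from h import *
i=vision.camera_info('scene')
print(sorted(i))
c=lambda u,v:(u/2.6+150,v/2.6+140)
for n,p,z in [('sq L top',(500,323),.052),('sq far top',(535,293),.052),('dot',(596,336),.052),('round tip',(621,345),.052),
 ('board left',(88,140),.012),('board front',(220,205),.012),('board right',(330,140),.012),('fence near end top',(305,138),.03),('fence far top',(215,88),.03),('stop L',(140,115),.03),('stop R',(195,90),.03)]:
    print(n,ray(i,c(*p),z).round(3))
w=vision.camera_info('wrist')
for n,p,z in [('board near L',(93,126),.012),('board near R',(246,138),.012),('fence end l',(212,126),.03),('fence end r',(237,126),.03),('fence l up',(217,0),.03),('orange tip',(187,258),.052)]:
    print(n,ray(w,p,z).round(3))
E
```

```text
['cx', 'cy', 'extrinsics', 'vertical_fov']
sq L top [ 0.423 -0.272  0.052]
sq far top [ 0.473 -0.275  0.052]
dot [ 0.453 -0.338  0.052]
round tip [ 0.455 -0.357  0.052]
board left [0.474 0.253 0.012]
board front [0.464 0.057 0.012]
board right [0.63  0.049 0.012]
fence near end top [0.592 0.053 0.03 ]
fence far top [0.621 0.204 0.03 ]
stop L [0.525 0.225 0.03 ]
stop R [0.604 0.218 0.03 ]
board near L [0.472 0.067 0.012]
board near R [0.64  0.054 0.012]
fence end l [0.606 0.068 0.03 ]
fence end r [0.633 0.068 0.03 ]
fence l up [0.618 0.183 0.03 ]
orange tip [ 0.575 -0.073  0.052]
```

```bash
python3 -m jog '[{"dx":-31.5,"dy":-22.3},{"dx":-31.5,"dy":-22.3},{"dx":-31.5,"dy":-22.3},{"dx":-31.5,"dy":-22.3},{"dx":-31.5,"dy":-22.3},{"dx":-31.5,"dy":-22.3},{"dx":-31.5,"dy":-22.3},{"dx":-31.5,"dy":-22.3},{"dx":-31.5,"dy":-22.3},{"dx":-31.5,"dy":-22.3}]'
python3 - <<'E'
from h import *
import cv2
print(bot.state()['tool_pos'],vision.camera_info('wrist'))
cv2.imwrite('pics/w1.png',vision.snapshot('wrist'))
E
```

```text
[6.75013017e-01 5.28742344e-06 1.90839688e-01] {'vertical_fov': 65.1858935120462, 'cx': 277.911097507966, 'cy': 212.39131255038976, 'extrinsics': array([[ 9.99999404e-01, -9.51932981e-04, -5.34555817e-04,
         6.75278662e-01],
       [ 1.06805497e-03,  9.54467120e-01,  2.98314222e-01,
         8.39374661e-02],
       [ 2.26240805e-04, -2.98314615e-01,  9.54467568e-01,
         3.85166374e-01],
       [ 0.00000000e+00,  0.00000000e+00,  0.00000000e+00,
         1.00000000e+00]])}schema error: expected keys rx, ry, rz, dx, dy, dz, gripper
```

View pics/w1.png

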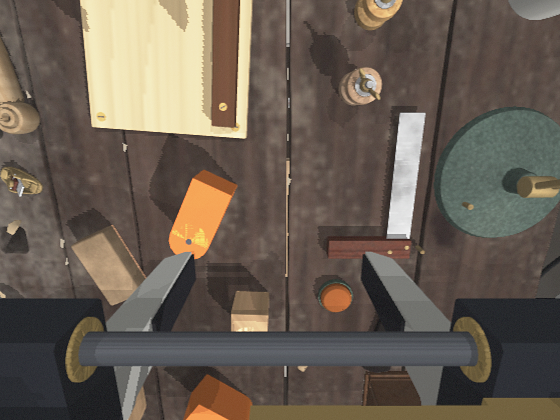

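The call was refused because every row needs all the keys, so the arm has not moved and the picture is unchanged.

```bash
python3 -m jog '[{"rx":0,"ry":0,"rz":0,"dx":-31.5,"dy":-22.3,"dz":0,"gripper":100},{"rx":0,"ry":0,"rz":0,"dx":-31.5,"dy":-22.3,"dz":0,"gripper":100},{"rx":0,"ry":0,"rz":0,"dx":-31.5,"dy":-22.3,"dz":0,"gripper":100},{"rx":0,"ry":0,"rz":0,"dx":-31.5,"dy":-22.3,"dz":0,"gripper":100},{"rx":0,"ry":0,"rz":0,"dx":-31.5,"dy":-22.3,"dz":0,"gripper":100},{"rx":0,"ry":0,"rz":0,"dx":-31.5,"dy":-22.3,"dz":0,"gripper":100},{"rx":0,"ry":0,"rz":0,"dx":-31.5,"dy":-22.3,"dz":0,"gripper":100},{"rx":0,"ry":0,"rz":0,"dx":-31.5,"dy":-22.3,"dz":0,"gripper":100},{"rx":0,"ry":0,"rz":0,"dx":-31.5,"dy":-22.3,"dz":0,"gripper":100},{"rx":0,"ry":0,"rz":0,"dx":-31.5,"dy":-22.3,"dz":0,"gripper":100}]'
python3 - <<'E'
from h import *
import cv2
i=vision.camera_info('wrist');im=vision.snapshot('wrist')
np.save('w2.npy',i['extrinsics']);print(bot.state()['tool_pos'])
cv2.imwrite('pics/w2.png',im)
E
```

```text
time_s: 2.35
tool_pos: [0.4528, -0.314, 0.1908]
tool_rot: [-2.219, -2.223, -0.0]
force: [0.2, -0.2, -0.1]
finger_gap: 0.0931
grasp_force: 0.0
[ 0.45270541 -0.31413074  0.19083496]
```

View pics/w2.png

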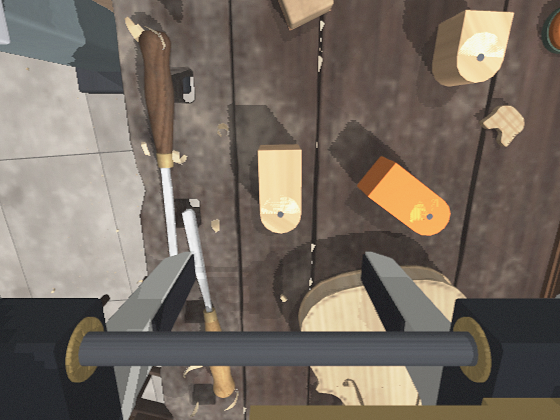

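The long pale block shows in the middle: square end at row 150 (columns 259–301), round tip at row 233, dot at (280,214). A violin body sits to the lower right, near the right finger.

Run:
```python
from h import *
import cv2
im=cv2.imread('pics/w2.png')
i=vision.camera_info('wrist')
hsv=cv2.cvtColor(im,cv2.COLOR_BGR2HSV)
m=((hsv[...,2]>150)&(hsv[...,1]<140)).astype(np.uint8);m[:, :245]=0;m[:,312:]=0;m[:140]=0;m[238:]=0
for r in range(142,238,6):
    c=np.where(m[r])[0];print(r,(c.min(),c.max()) if len(c) else None,im[r,280])
for p in [(259,150),(301,150),(259,200),(302,200),(280,233.5),(280,214)]: print(p,ray(i,p,.052).round(4))
print('violin',[ray(i,p,z).round(3) for p in[(301,320),(330,283),(400,266)] for z in(0.02,.05)])
```

```text
142 None [67 74 84]
148 None [ 90 113 138]
154 (np.int64(258), np.int64(301)) [169 217 241]
160 (np.int64(258), np.int64(301)) [169 218 242]
166 (np.int64(258), np.int64(301)) [171 219 242]
172 (np.int64(258), np.int64(301)) [173 220 242]
178 (np.int64(259), np.int64(301)) [170 219 242]
184 (np.int64(259), np.int64(301)) [171 219 242]
190 (np.int64(259), np.int64(301)) [173 220 242]
196 (np.int64(259), np.int64(301)) [169 219 242]
202 (np.int64(259), np.int64(301)) [217 246 247]
208 (np.int64(260), np.int64(301)) [213 244 247]
214 (np.int64(260), np.int64(301)) [128 120 115]
220 (np.int64(261), np.int64(299)) [162 212 238]
226 (np.int64(265), np.int64(296)) [160 211 237]
232 (np.int64(274), np.int64(286)) [178 228 250]
(259, 150) [ 0.434  -0.2688  0.052 ]
(301, 150) [ 0.4762 -0.2687  0.052 ]
(259, 200) [ 0.4333 -0.3207  0.052 ]
(302, 200) [ 0.4784 -0.3206  0.052 ]
(280, 233.5) [ 0.4555 -0.3582  0.052 ]
(280, 214) [ 0.4554 -0.3361  0.052 ]
violin [array([ 0.484, -0.49 ,  0.02 ]), array([ 0.481, -0.469,  0.05 ]), array([ 0.518, -0.436,  0.02 ]), array([ 0.513, -0.42 ,  0.05 ]), array([ 0.603, -0.413,  0.02 ]), array([ 0.591, -0.398,  0.05 ])]
```

```bash
python3 -m jog '[{"rx":0,"ry":0,"rz":0,"dx":0,"dy":0.3,"dz":6,"gripper":100},{"rx":0,"ry":0,"rz":0,"dx":0,"dy":0.3,"dz":11,"gripper":100},{"rx":0,"ry":0,"rz":0,"dx":0,"dy":0.3,"dz":15,"gripper":100},{"rx":0,"ry":0,"rz":0,"dx":0,"dy":0.3,"dz":16.6,"gripper":100},{"rx":0,"ry":0,"rz":0,"dx":0,"dy":0.3,"dz":16.6,"gripper":100},{"rx":0,"ry":0,"rz":0,"dx":0,"dy":0.3,"dz":16.6,"gripper":60},{"rx":0,"ry":0,"rz":0,"dx":0,"dy":0.3,"dz":16.6,"gripper":0},{"rx":0,"ry":0,"rz":0,"dx":0,"dy":0.3,"dz":16.6,"gripper":0},{"rx":0,"ry":0,"rz":0,"dx":0,"dy":0.3,"dz":16.6,"gripper":0},{"rx":0,"ry":0,"rz":0,"dx":0,"dy":0.3,"dz":16.6,"gripper":0}]'
```

```text
time_s: 3.65
tool_pos: [0.455, -0.315, 0.0249]
tool_rot: [2.221, 2.221, 0.0]
force: [0.9, -0.0, -0.3]
finger_gap: 0.0475
grasp_force: 0.0
```

```bash
python3 -m jog '[{"rx":0,"ry":0,"rz":0,"dx":0,"dy":0,"dz":0,"gripper":0},{"rx":0,"ry":0,"rz":0,"dx":0,"dy":0,"dz":0,"gripper":0},{"rx":0,"ry":0,"rz":0,"dx":0,"dy":0,"dz":0,"gripper":0},{"rx":0,"ry":0,"rz":0,"dx":0,"dy":0,"dz":-3,"gripper":0},{"rx":0,"ry":0,"rz":0,"dx":0,"dy":0,"dz":-7,"gripper":0},{"rx":0,"ry":0,"rz":0,"dx":0,"dy":0,"dz":-12,"gripper":0},{"rx":0,"ry":0,"rz":0,"dx":0,"dy":0,"dz":-16.5,"gripper":0},{"rx":0,"ry":0,"rz":0,"dx":0,"dy":0,"dz":-16.5,"gripper":0}]'
```

```text
time_s: 4.65
tool_pos: [0.456, -0.3158, 0.1938]
tool_rot: [2.217, 2.218, 0.001]
force: [-0.4, 0.5, 0.0]
finger_gap: 0.0005
grasp_force: 0.0
```

The fingers closed empty, so I'll look before retrying.

Run:
```python
from h import *
import cv2
i=vision.camera_info('wrist');print(bot.state()['finger_gap'])
a=vision.snapshot('wrist')[:, 0:400];b=vision.snapshot('side')[180:390,220:480]
b=cv2.resize(b,(400,323));cv2.imwrite('pics/w3.png',np.hstack([a,np.vstack([b,np.zeros((97,400,3),np.uint8)])]))
```

```text
0.0004518631725876155
```

View pics/w3.png

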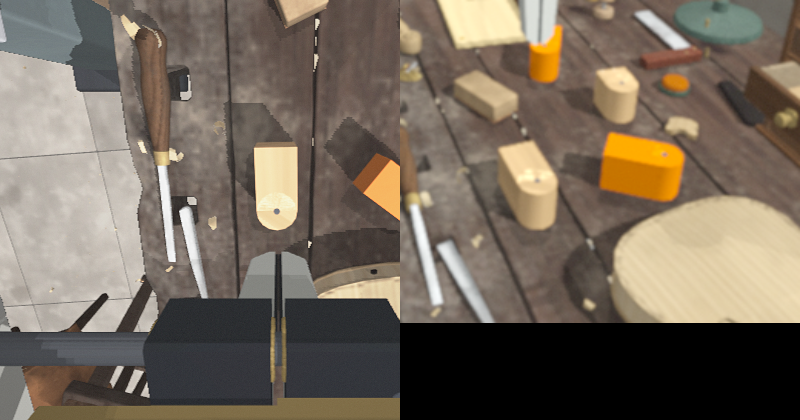

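Run:
```python
from h import *
s=bot.state();p=s['tool_pos'];print(p,s['qpos'])
for n in('wrist','side','scene'):
    i=vision.camera_info(n);print(n,proj(i,p),proj(i,[.4555,-.3135,.052]),proj(i,[.4555,-.3585,.052]))
print(vision.camera_info('wrist')['extrinsics'].round(3))
i=vision.camera_info('side')
c=lambda u,v:(u*.65+220,v*.65+180)
for q in [(528,182),(552,145),(497,152),(520,140)]:print(q,ray(i,c(*q),.052))
```

```text
[ 0.45499274 -0.31499898  0.18961903] [-6.51633416e-01 -1.49983732e-01  1.70622494e+00 -2.17026927e-05
  1.58512481e+00 -6.51635146e-01]
wrist [277.27260905 246.95945784] [277.9575666  192.81835283] [277.91124993 233.31528124]
side [306.59786093 222.33798096] [303.76677761 289.27115456] [313.32609001 306.14067943]
scene [377.69776013 205.76990571] [368.64455287 264.04892198] [389.445191   272.78784194]
[[ 1.    -0.001 -0.001  0.455]
 [ 0.001  0.954  0.298 -0.231]
 [ 0.    -0.298  0.954  0.384]
 [ 0.     0.     0.     1.   ]]
(528, 182) [ 0.87093689 -0.4695847   0.052     ]
(552, 145) [ 0.95584319 -0.42703898  0.052     ]
(497, 152) [ 0.8813998  -0.41750495  0.052     ]
(520, 140) [ 0.92723708 -0.40779204  0.052     ]
```

Run:
```python
from h import *
import cv2
s=bot.state();p=s['tool_pos'];out=[]
for n in('side','scene'):
    i=vision.camera_info(n);im=vision.snapshot(n);q=proj(i,p).round().astype(int)
    pts=[proj(i,p)]+[proj(i,p+[0,0,d]) for d in(.03,)]+[proj(i,v) for v in[(.4775,-.2685,.052),(.4335,-.2685,.052),(.4335,-.2685,0),(.4555,-.3585,.052),(.4555,-.3585,0)]]
    x0,y0=q[0]-65,q[1]-50
    c=cv2.resize(im[y0:y0+200,x0:x0+133],None,fx=3,fy=3,interpolation=cv2.INTER_CUBIC)
    for a in pts:cv2.circle(c,tuple(((a-[x0,y0]+.5)*3).astype(int)),2,(0,0,255),-1)
    out.append(c)
cv2.imwrite('pics/t4.png',np.hstack(out))
```

```text
(no output)
```

View pics/t4.png

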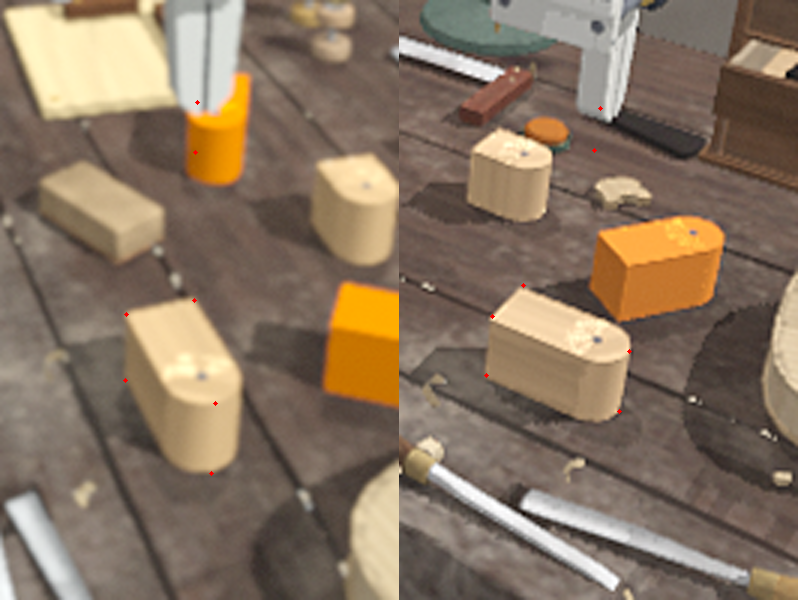

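Both views put the block where I measured it. The fingertips, however, are about 24 mm above the reported TCP, so the first grasp went above the block's top edge. I'll go 24 mm lower.

```bash
python3 -m jog '[{"rx":0,"ry":0,"rz":0,"dx":0.1,"dy":0,"dz":0,"gripper":100},{"rx":0,"ry":0,"rz":0,"dx":0.1,"dy":0,"dz":0,"gripper":100},{"rx":0,"ry":0,"rz":0,"dx":0.1,"dy":0,"dz":0,"gripper":100},{"rx":0,"ry":0,"rz":0,"dx":0.1,"dy":0,"dz":0,"gripper":100},{"rx":0,"ry":0,"rz":0,"dx":0.1,"dy":0,"dz":4,"gripper":100},{"rx":0,"ry":0,"rz":0,"dx":0.1,"dy":0,"dz":8,"gripper":100},{"rx":0,"ry":0,"rz":0,"dx":0.1,"dy":0,"dz":11,"gripper":100},{"rx":0,"ry":0,"rz":0,"dx":0.1,"dy":0,"dz":11,"gripper":100},{"rx":0,"ry":0,"rz":0,"dx":0.1,"dy":0,"dz":11,"gripper":100}]'
python3 - <<'E'
from h import *
import cv2
s=bot.state();p=s['tool_pos'];print(p,s['finger_gap']);out=[]
for n in('side','wrist'):
    i=vision.camera_info(n);im=vision.snapshot(n);q=proj(i,p).round().astype(int);print(q,proj(i,p+[0,0,.024]))
    x0,y0=q[0]-80,q[1]-90
    if n=='wrist':x0,y0=178,100
    out.append(cv2.resize(im[y0:y0+200,x0:x0+(133 if n=='side' else 200)],None,fx=2.4,fy=2.4,interpolation=cv2.INTER_CUBIC))
cv2.imwrite('pics/t5.png',np.hstack(out))
E
```

```text
time_s: 5.98
tool_pos: [0.4555, -0.3144, 0.0814]
tool_rot: [2.22, 2.22, 0.0]
force: [0.1, 1.1, 0.7]
finger_gap: 0.0855
grasp_force: 0.0
[ 0.455492   -0.31439836  0.08135551] 0.08552416372232127
[305 276] [304.97238867 264.90635015]
[277 247] [277.03008612 263.39941542]
```

View pics/t5.png

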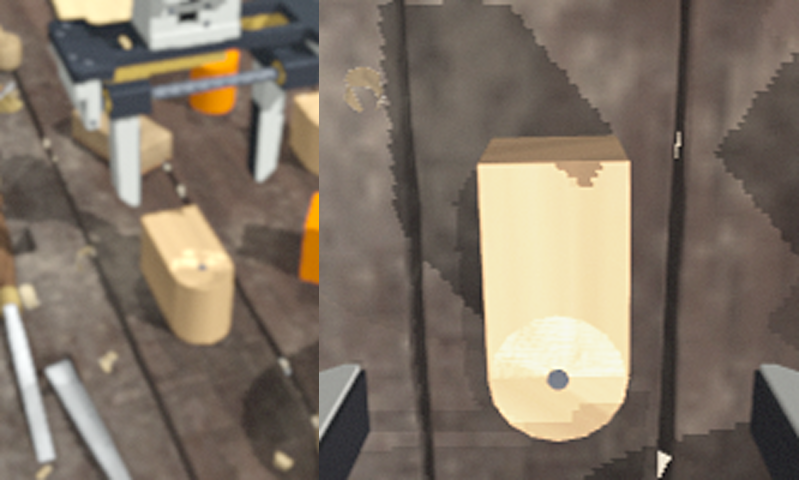

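The fingers straddle the block centrally: finger inner edges average column 558 in the crop, block middle 557. The tips are still above its top.

```bash
python3 -m jog '[{"rx":0,"ry":0,"rz":0,"dx":0.1,"dy":0,"dz":3,"gripper":100},{"rx":0,"ry":0,"rz":0,"dx":0.1,"dy":0,"dz":6,"gripper":100},{"rx":0,"ry":0,"rz":0,"dx":0.1,"dy":0,"dz":7.8,"gripper":60},{"rx":0,"ry":0,"rz":0,"dx":0.1,"dy":0,"dz":7.8,"gripper":0},{"rx":0,"ry":0,"rz":0,"dx":0.1,"dy":0,"dz":7.8,"gripper":0},{"rx":0,"ry":0,"rz":0,"dx":0.1,"dy":0,"dz":7.8,"gripper":0},{"rx":0,"ry":0,"rz":0,"dx":0.1,"dy":0,"dz":7.8,"gripper":0},{"rx":0,"ry":0,"rz":0,"dx":0.1,"dy":0,"dz":7.8,"gripper":0},{"rx":0,"ry":0,"rz":0,"dx":0.1,"dy":0,"dz":7.8,"gripper":0}]'
```

```text
time_s: 7.2
tool_pos: [0.4552, -0.3132, 0.0024]
tool_rot: [2.221, 2.221, -0.0]
force: [-1.5, 0.2, 5.9]
finger_gap: 0.0437
grasp_force: 29.9
```

```bash
python3 -m jog '[{"rx":0,"ry":0,"rz":0,"dx":0,"dy":0,"dz":-4,"gripper":0},{"rx":0,"ry":0,"rz":0,"dx":0,"dy":0,"dz":-9,"gripper":0},{"rx":0,"ry":0,"rz":0,"dx":3,"dy":2,"dz":-14,"gripper":0},{"rx":0,"ry":0,"rz":0,"dx":7,"dy":4,"dz":-17,"gripper":0},{"rx":0,"ry":0,"rz":0,"dx":11,"dy":6,"dz":-17,"gripper":0},{"rx":0,"ry":0,"rz":0,"dx":16,"dy":8,"dz":-17,"gripper":0},{"rx":0,"ry":0,"rz":0,"dx":21,"dy":10,"dz":-17,"gripper":0},{"rx":0,"ry":0,"rz":0,"dx":26,"dy":12,"dz":-17,"gripper":0},{"rx":0,"ry":0,"rz":0,"dx":31,"dy":12.5,"dz":-17,"gripper":0},{"rx":0,"ry":0,"rz":0,"dx":36,"dy":12.5,"dz":-17,"gripper":0}]'
python3 -m jog '[{"rx":0,"ry":0,"rz":0,"dx":2,"dy":0,"dz":0,"gripper":0},{"rx":0,"ry":0,"rz":2.5,"dx":3,"dy":0,"dz":0,"gripper":0},{"rx":0,"ry":0,"rz":5,"dx":3,"dy":0,"dz":0,"gripper":0},{"rx":0,"ry":0,"rz":5,"dx":3,"dy":0,"dz":0,"gripper":0}]'
python3 - <<'E'
from h import *
import cv2
i=vision.camera_info('wrist');np.save('w6.npy',i['extrinsics']);im=vision.snapshot('wrist')
print(i['extrinsics'].round(4).tolist())
for q in("jig_corner","long_fence","end_stop","end_block_center"):
    print(q,[(d['extent'],round(d['confidence'],2)) for d in vision.boxes_of(q,'wrist')][:3])
cv2.imwrite('pics/w6.png',im)
E
```

```text
time_s: 8.45
tool_pos: [0.58, 0.0487, 0.1713]
tool_rot: [-2.221, -2.221, 0.001]
force: [0.5, -0.7, -1.5]
finger_gap: 0.0433
grasp_force: 29.9
time_s: 8.95
tool_pos: [0.58, 0.0766, 0.1716]
tool_rot: [-2.316, -2.122, 0.001]
force: [0.7, -0.8, -2.1]
finger_gap: 0.0439
grasp_force: 29.9
[[0.9963, 0.0821, 0.0258, 0.5876], [-0.0861, 0.9509, 0.2974, 0.1603], [-0.0001, -0.2985, 0.9544, 0.3659], [0.0, 0.0, 0.0, 1.0]]
jig_corner [([249.8, 103.5, 176.4, 207.0], 0.63), ([316.2, 124.9, 28.7, 145.0], 0.47)]
long_fence [([317.9, 127.9, 33.9, 144.4], 0.72)]
end_stop [([252.7, 32.6, 83.2, 37.6], 0.66)]
end_block_center [([275.2, 255.1, 93.5, 155.4], 0.79)]
```

View pics/w6.png

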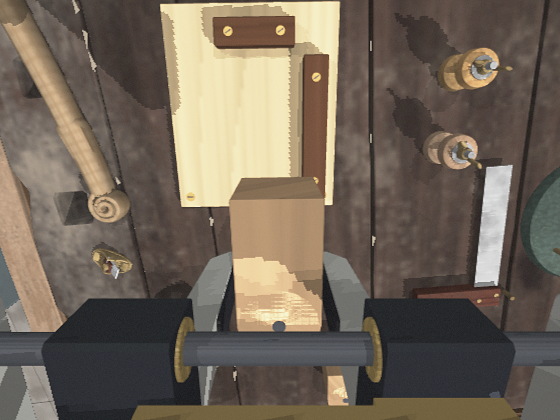

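The block is held, square end up the picture (rows 178–195). The jig shows with the stop at (214–294, 17–47) and the fence at columns 303–328 from row 55.

Run:
```python
from h import *
import cv2
im=cv2.imread('pics/w6.png').astype(int);g=im[...,2]
for r in(70,100,130,160): print('row',r,g[r,286:334].tolist())
for c in(222,245,265,284): print('col',c,g[8:58,c].tolist())
i=vision.camera_info('wrist')
for n,p,z in[('board TL',(162,4),.012),('board TR',(340.5,2),.012),('BL',(182,206.5),.012),('BR',(333,205.5),.012),('stop bl',(214,47),.012),('stop br',(294.5,47),.012),('fence tl',(303,54.5),.03),('fence tr',(328.5,54.5),.03)]:
    print(n,ray(i,p,z).round(4))
```

```text
row 70 [242, 242, 243, 225, 184, 181, 181, 182, 183, 186, 188, 189, 194, 171, 156, 164, 115, 54, 92, 110, 117, 115, 113, 116, 116, 116, 117, 116, 117, 118, 122, 119, 125, 124, 121, 117, 115, 114, 114, 114, 116, 113, 162, 238, 244, 241, 239, 237]
row 100 [243, 245, 223, 180, 182, 185, 186, 183, 187, 189, 190, 190, 169, 152, 160, 164, 114, 64, 100, 118, 116, 117, 117, 116, 118, 119, 118, 119, 119, 122, 124, 128, 127, 125, 121, 119, 116, 111, 111, 117, 112, 134, 235, 245, 242, 239, 238, 237]
row 130 [242, 242, 244, 225, 187, 183, 184, 185, 186, 187, 191, 167, 151, 156, 160, 149, 95, 77, 109, 117, 117, 116, 117, 119, 118, 118, 119, 119, 125, 125, 124, 123, 125, 122, 121, 119, 119, 118, 116, 115, 136, 237, 246, 243, 241, 239, 238, 238]
row 160 [243, 242, 244, 226, 186, 185, 187, 189, 185, 187, 188, 193, 171, 156, 163, 136, 80, 85, 114, 120, 117, 118, 118, 118, 119, 119, 121, 121, 121, 122, 122, 124, 126, 120, 119, 119, 119, 117, 115, 141, 239, 247, 244, 242, 240, 239, 239, 230]
col 222 [191, 188, 188, 188, 188, 189, 190, 191, 189, 89, 115, 113, 113, 114, 114, 112, 111, 108, 102, 99, 100, 
[... 450 characters left out ...]
, 111, 118, 116, 112, 112, 109, 103, 102, 103, 105, 107, 110, 113, 113, 114, 114, 113, 113, 113, 112, 115, 118, 119, 118, 117, 116, 121, 111, 77, 70, 78, 154, 213, 209, 208, 206, 208, 209, 210, 224, 241]
col 284 [241, 242, 242, 243, 185, 189, 190, 186, 98, 117, 113, 117, 112, 112, 108, 107, 105, 102, 105, 156, 212, 228, 227, 213, 198, 149, 108, 111, 114, 115, 117, 120, 120, 117, 118, 122, 110, 73, 66, 93, 191, 221, 217, 216, 216, 216, 216, 217, 228, 230]
board TL [0.4869 0.2645 0.012 ]
board TR [0.6546 0.2517 0.012 ]
BL [0.4714 0.0662 0.012 ]
BR [0.6404 0.0528 0.012 ]
stop bl [0.5305 0.2239 0.012 ]
stop br [0.6088 0.2171 0.012 ]
fence tl [0.6151 0.2073 0.03  ]
fence tr [0.6388 0.2052 0.03  ]
```

```bash
python3 -m jog '[{"rx":0,"ry":0,"rz":-0.5,"dx":4,"dy":-0.4,"dz":0,"gripper":0},{"rx":0,"ry":0,"rz":-0.5,"dx":8.4,"dy":-0.8,"dz":1,"gripper":0},{"rx":0,"ry":0,"rz":-0.5,"dx":8.4,"dy":-0.8,"dz":5,"gripper":0},{"rx":0,"ry":0,"rz":-0.5,"dx":8.4,"dy":-0.8,"dz":9,"gripper":0},{"rx":0,"ry":0,"rz":-0.5,"dx":8.4,"dy":-0.8,"dz":12,"gripper":0},{"rx":0,"ry":0,"rz":-0.5,"dx":8.4,"dy":-0.8,"dz":14,"gripper":0},{"rx":0,"ry":0,"rz":-0.5,"dx":8.4,"dy":-0.8,"dz":14.8,"gripper":0},{"rx":0,"ry":0,"rz":-0.5,"dx":8.4,"dy":-0.8,"dz":14.8,"gripper":0},{"rx":0,"ry":0,"rz":-0.5,"dx":8.4,"dy":-0.8,"dz":14.8,"gripper":0}]'
python3 - <<'E'
from h import *
import cv2
out=[]
for n in('side','scene'):
    i=vision.camera_info(n);im=vision.snapshot(n);q=proj(i,[.58,.16,.04]).astype(int)
    out.append(cv2.resize(im[q[1]-50:q[1]+50,q[0]-65:q[0]+65],None,fx=3,fy=3,interpolation=cv2.INTER_CUBIC))
a=vision.snapshot('wrist')[60:280,130:430]
cv2.imwrite('pics/t7.png',np.vstack([np.hstack(out),np.hstack([a,np.zeros((220,480,3),np.uint8)])]))
E
```

```text
time_s: 10.32
tool_pos: [0.58, 0.1615, 0.0251]
tool_rot: [2.306, 2.132, 0.002]
force: [1.1, -0.2, -2.8]
finger_gap: 0.0436
grasp_force: 29.9
```

View pics/t7.png

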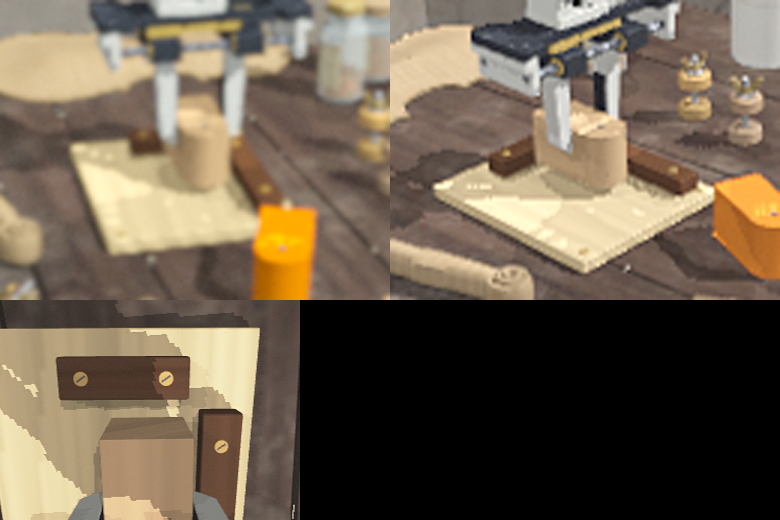

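The block hovers upright over the bed, clear of the stop and the fence by about 12 mm each, with its square end towards the stop. Lowering it now.

```bash
python3 -m jog '[{"rx":0,"ry":0,"rz":0,"dx":0,"dy":0,"dz":0.4,"gripper":0},{"rx":0,"ry":0,"rz":0,"dx":0,"dy":0,"dz":0.8,"gripper":0},{"rx":0,"ry":0,"rz":0,"dx":0,"dy":0,"dz":0.8,"gripper":0},{"rx":0,"ry":0,"rz":0,"dx":0,"dy":0,"dz":0.8,"gripper":0}]'
```

```text
time_s: 10.98
tool_pos: [0.5793, 0.1614, 0.0158]
tool_rot: [-2.307, -2.133, 0.0]
force: [-0.0, -0.1, -1.3]
finger_gap: 0.0439
grasp_force: 29.9
```

```bash
python3 -m jog '[{"rx":0,"ry":0,"rz":0,"dx":0,"dy":0,"dz":0.1,"gripper":0},{"rx":0,"ry":0,"rz":0,"dx":0,"dy":0,"dz":0.2,"gripper":0},{"rx":0,"ry":0,"rz":0,"dx":0,"dy":0,"dz":0.2,"gripper":0}]'
```

```text
time_s: 11.35
tool_pos: [0.5794, 0.1614, 0.0143]
tool_rot: [2.307, 2.133, 0.0]
force: [-2.3, -0.7, 4.5]
finger_gap: 0.0439
grasp_force: 29.9
```

It is down on the board at about 5 N. Next I'll slide it towards the fence.

```bash
python3 -m jog '[{"rx":0,"ry":0,"rz":0,"dx":0,"dy":0.4,"dz":0,"gripper":0},{"rx":0,"ry":0,"rz":0,"dx":0,"dy":0.8,"dz":0,"gripper":0},{"rx":0,"ry":0,"rz":0,"dx":0,"dy":0.9,"dz":0,"gripper":0},{"rx":0,"ry":0,"rz":0,"dx":0,"dy":0.9,"dz":0,"gripper":0}]'
python3 -m jog '[{"rx":0,"ry":0,"rz":0,"dx":0,"dy":0.1,"dz":0,"gripper":0},{"rx":0,"ry":0,"rz":0,"dx":0,"dy":0.2,"dz":0,"gripper":0},{"rx":0,"ry":0,"rz":0,"dx":0,"dy":0.2,"dz":0,"gripper":0}]'
```

```text
time_s: 11.85
tool_pos: [0.5883, 0.1608, 0.0143]
tool_rot: [-2.307, -2.132, -0.0]
force: [-6.0, 0.4, 5.1]
finger_gap: 0.044
grasp_force: 29.9
time_s: 12.22
tool_pos: [0.5895, 0.1608, 0.0144]
tool_rot: [-2.306, -2.132, 0.002]
force: [-12.0, 0.2, 10.1]
finger_gap: 0.0438
grasp_force: 29.9
```

It is bearing on the fence. Sliding it along to the stop.

```bash
python3 -m jog '[{"rx":0,"ry":0,"rz":0,"dx":0.4,"dy":0,"dz":0,"gripper":0},{"rx":0,"ry":0,"rz":0,"dx":0.8,"dy":0,"dz":0,"gripper":0},{"rx":0,"ry":0,"rz":0,"dx":0.9,"dy":0,"dz":0,"gripper":0},{"rx":0,"ry":0,"rz":0,"dx":0.9,"dy":0,"dz":0,"gripper":0}]'
python3 -m jog '[{"rx":0,"ry":0,"rz":0,"dx":0.1,"dy":0,"dz":0,"gripper":0},{"rx":0,"ry":0,"rz":0,"dx":0.2,"dy":0,"dz":0,"gripper":0},{"rx":0,"ry":0,"rz":0,"dx":0.2,"dy":0,"dz":0,"gripper":0}]'
```

```text
time_s: 12.72
tool_pos: [0.5901, 0.1675, 0.0145]
tool_rot: [2.307, 2.131, -0.007]
force: [-14.7, -17.6, 16.1]
finger_gap: 0.0436
grasp_force: 30.0
time_s: 13.1
tool_pos: [0.5902, 0.1693, 0.0145]
tool_rot: [2.307, 2.131, -0.007]
force: [-16.8, -17.8, 16.7]
finger_gap: 0.0439
grasp_force: 30.0
```

```bash
python3 -m jog '[{"rx":0,"ry":0,"rz":0,"dx":0,"dy":0,"dz":-0.1,"gripper":0},{"rx":0,"ry":0,"rz":0,"dx":0.1,"dy":0,"dz":-0.1,"gripper":0},{"rx":0,"ry":0,"rz":0,"dx":0.1,"dy":0,"dz":-0.1,"gripper":0}]'
python3 - <<'E'
from h import *
import cv2
o=cv2.imread('pics/w6.png');im=vision.snapshot('wrist')
for a in(o,im):print(a[165:215,275,2].tolist())
for a in(o,im):print(a[230,220:245,2].tolist(), a[230,312:335,2].tolist())
s=vision.snapshot('scene');q=proj(vision.camera_info('scene'),[.59,.17,.04]).astype(int)
d=vision.snapshot('side');r=proj(vision.camera_info('side'),[.59,.17,.04]).astype(int)
z=lambda m,f:cv2.resize(m,None,fx=f,fy=f,interpolation=cv2.INTER_CUBIC)
A=z(im[60:260,170:370],2);B=np.vstack([z(s[q[1]-25:q[1]+25,q[0]-50:q[0]+50],4),z(d[r[1]-25:r[1]+25,r[0]-50:r[0]+50],4)])
cv2.imwrite('pics/t8.png',np.hstack([A,B]))
E
```

```text
time_s: 13.48
tool_pos: [0.5904, 0.1717, 0.0145]
tool_rot: [-2.307, -2.132, 0.004]
force: [-7.0, -5.6, 2.6]
finger_gap: 0.0438
grasp_force: 30.0
[243, 243, 243, 243, 243, 243, 243, 243, 242, 243, 244, 246, 198, 124, 126, 129, 122, 125, 127, 122, 122, 130, 135, 135, 134, 130, 135, 137, 132, 133, 136, 137, 136, 131, 169, 183, 181, 180, 181, 180, 181, 180, 181, 183, 180, 180, 181, 180, 180, 179]
[174, 174, 152, 73, 78, 78, 78, 77, 82, 81, 80, 81, 83, 78, 83, 79, 69, 87, 124, 118, 117, 118, 130, 126, 129, 127, 129, 129, 128, 127, 129, 132, 133, 132, 138, 180, 174, 175, 173, 176, 175, 178, 175, 175, 175, 177, 174, 177, 174, 174]
[98, 92, 80, 85, 84, 83, 87, 88, 91, 89, 113, 160, 184, 185, 184, 186, 186, 184, 185, 186, 186, 184, 183, 183, 185] [177, 177, 176, 174, 176, 176, 177, 177, 174, 175, 174, 140, 95, 79, 87, 87, 89, 93, 97, 98, 101, 105, 103]
[174, 176, 180, 182, 186, 163, 147, 148, 148, 147, 147, 156, 172, 180, 180, 179, 180, 179, 178, 178, 180, 181, 177, 178, 180] [173, 172, 171, 169, 169, 168, 172, 168, 170, 170, 170, 165, 127, 99, 103, 103, 105, 120, 201, 226, 225, 226, 201]
```

View pics/t8.png

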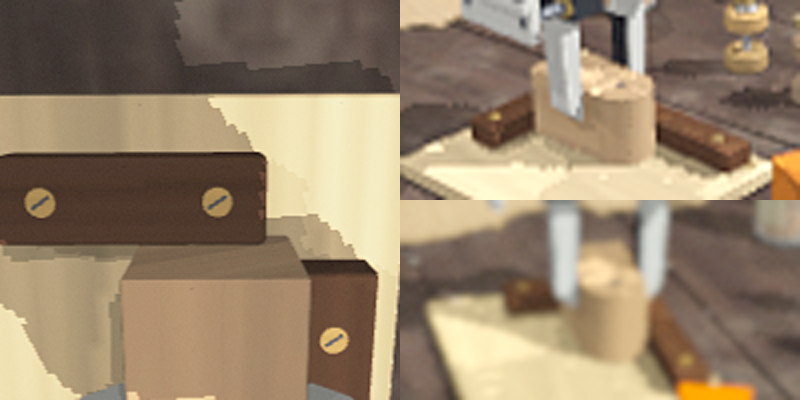

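The square end is right at the stop (stop foot at row 182, block foot at about row 183) and the side is along the fence. The block has not slipped in the grip. The y force fell once I eased the downward load, so the 18 N was mostly friction. I'll keep pressing towards the stop.

```bash
python3 -m jog '[{"rx":0,"ry":0,"rz":0,"dx":0.1,"dy":0,"dz":0,"gripper":0},{"rx":0,"ry":0,"rz":0,"dx":0.2,"dy":0,"dz":0,"gripper":0},{"rx":0,"ry":0,"rz":0,"dx":0.2,"dy":0,"dz":0,"gripper":0}]'
```

```text
time_s: 14.0
tool_pos: [0.5905, 0.1723, 0.0145]
tool_rot: [2.307, 2.131, -0.007]
force: [-9.5, -17.2, 6.4]
finger_gap: 0.0438
grasp_force: 30.0
```

```bash
python3 -m jog '[{"rx":0,"ry":0,"rz":0,"dx":0.1,"dy":0,"dz":0,"gripper":0},{"rx":0,"ry":0,"rz":0,"dx":0.2,"dy":0,"dz":0,"gripper":0},{"rx":0,"ry":0,"rz":0,"dx":0.2,"dy":0,"dz":0,"gripper":0}]'
```

```text
time_s: 14.38
tool_pos: [0.5905, 0.1725, 0.0147]
tool_rot: [2.306, 2.13, -0.011]
force: [-13.8, -31.7, 11.8]
finger_gap: 0.0435
grasp_force: 30.0
```

```bash
python3 -m jog '[{"rx":0,"ry":0,"rz":0,"dx":-0.1,"dy":0.1,"dz":0,"gripper":0},{"rx":0,"ry":0,"rz":0,"dx":-0.1,"dy":0.15,"dz":0,"gripper":0},{"rx":0,"ry":0,"rz":0,"dx":-0.1,"dy":0.15,"dz":0,"gripper":0},{"rx":0,"ry":0,"rz":0,"dx":-0.1,"dy":0.15,"dz":0,"gripper":0}]'
python3 - <<'E'
from h import *
s=bot.state();print(s['force'],s['ft_torque'],s['tool_pos'])
from scipy.spatial.transform import Rotation as R
print(R.from_rotvec(s['tool_rot']).as_matrix().round(4))
E
```

```text
time_s: 14.88
tool_pos: [0.5905, 0.1725, 0.0147]
tool_rot: [-2.307, -2.132, 0.013]
force: [-26.5, -23.8, 17.4]
finger_gap: 0.0437
grasp_force: 30.0
[-26.51159958 -23.79590666  17.35969076] [-4.13456378  4.65997149  0.12772424] [0.59048499 0.17252573 0.01469273]
[[ 0.0788  0.9969 -0.0064]
 [ 0.9969 -0.0788 -0.0054]
 [-0.0059 -0.006  -1.    ]]
```

Both contacts are firm at about 25 N each. The tool leans 0.35°, so I'll trim that out to keep the block flat.

```bash
python3 -m jog '[{"rx":-0.35,"ry":0.35,"rz":0,"dx":0,"dy":0,"dz":0,"gripper":0},{"rx":-0.35,"ry":0.35,"rz":0,"dx":0,"dy":0,"dz":0,"gripper":0},{"rx":-0.35,"ry":0.35,"rz":0,"dx":0,"dy":0,"dz":0,"gripper":0},{"rx":-0.35,"ry":0.35,"rz":0,"dx":0,"dy":0,"dz":0,"gripper":0}]'
python3 - <<'E'
from h import *
s=bot.state();print(s['force'],s['ft_torque'],s['tool_pos'])
from scipy.spatial.transform import Rotation as R
print(R.from_rotvec(s['tool_rot']).as_matrix().round(4))
E
```

```text
time_s: 15.38
tool_pos: [0.5906, 0.1728, 0.0146]
tool_rot: [-2.307, -2.132, -0.001]
force: [-22.1, -20.0, 15.2]
finger_gap: 0.0436
grasp_force: 30.0
[-22.139865   -20.0435613   15.20229114] [-3.76658112  4.5226804   0.11767689] [0.59063106 0.17279362 0.01461027]
[[ 7.880e-02  9.969e-01  5.000e-04]
 [ 9.969e-01 -7.880e-02  8.000e-04]
 [ 8.000e-04  4.000e-04 -1.000e+00]]
```

```bash
python3 -m jog '[{"rx":0,"ry":0,"rz":0,"dx":0,"dy":0,"dz":0,"gripper":0},{"rx":0,"ry":0,"rz":0,"dx":0,"dy":0,"dz":0,"gripper":0},{"rx":0,"ry":0,"rz":0,"dx":0,"dy":0,"dz":0,"gripper":0},{"rx":0,"ry":0,"rz":0,"dx":0,"dy":0,"dz":0,"gripper":0}]' && python3 -c "
from station import bot
print(bot.hand_in())"
```

```text
time_s: 15.88
tool_pos: [0.5906, 0.1728, 0.0146]
tool_rot: [-2.307, -2.132, -0.001]
force: [-22.0, -21.0, 15.7]
finger_gap: 0.0439
grasp_force: 30.0
the job is handed in; nothing more can be done
None
```

The long maple block is flat on the jig, square end to the stop, and was handed in at 15.9 s still gripped and pressed at about 22 N on the fence and 21 N on the stop; the first grasp closed empty and the second held, and I have had no verdict on the job.

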